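Set the pressure cooker's valve

TASK

The steam valve on the pressure cooker's lid has been left at the wrong setting. Press its knob down so that it comes free, turn it the shorter way round to the two-dot cooking mark without sweeping it across the steam-release mark (three bars) on the opposite side, then feel for the two-dot slot and let the knob spring up so that it is locked fully home there. Do not force the valve, and leave the pepper mill, oil bottle and salt pot where they stand.

Things in the scene. Friction and masses are not known exactly. Their poses are not given: they have to be found in the camera images.
- valve (a joint): Turn of the knob, rad: the bearing of its nose on the lid, counter-clockwise from above, endless both ways. 0 and 2 pi = two-dot mark, pi/2 = one dot, pi = steam release (three bars), 3 pi/2 = lift-off (T). Starts at 1.98 to 4.3, in a slot or between two. The four slots are in a loose plate under the lid and stand 5 to 21 degrees off their marks, all by the same unknown amount. Clear of them it turns with under 0.1 N m.
- valve_press (a joint): How far the knob is pressed down, m. 0: sprung fully up, its key locked in a slot. 0.005: key just clear of the slots; left alone between slots it stays here. 0.008: bottomed on the lid. The spring lifts with 7 N at 0, 10 N at 0.005, 12 N at 0.008. The key enters only within about 2 degrees of a slot; it rises by itself there unless held down, and then jams if turned.
- valve_grip (a point): Centre of the knob's finger bar, on the knob's axis, 14 mm below the bar's top; sinks as the knob is pressed. Black knob in the middle of the lid: a disc 54 mm across, its top 16.5 mm below this point, with an upright bar 14 mm thick, 31 mm high, 46 mm long (27 mm behind the axis to 19 mm ahead) that narrows ahead into a lower nose. x axis towards the nose, along the bar; z up.
- valve_nose (a point): Tip of the knob's pointed nose, 38 mm from the knob's axis, 12 mm lower than point valve_grip; a white line on top of the bar runs towards it. It shows which mark the knob is at.
- mark_two_dots (a point): The target mark: two raised dark dots side by side on the lid, each 11 mm across, 52 mm from the knob's axis, on the side of the cooker's long handle. The lid's top here lies 36 mm below point valve_grip when the knob is fully up.
- mark_steam (a point): The steam-release mark: three raised bars 16 mm long on the lid, 52 mm from the knob's axis, opposite the two dots. Do not sweep the nose across it; if the nose starts within 15 degrees of it, either way round will do.
- cooker: Steel pressure cooker, 220 mm across, 150 mm high to the lid's top, standing fast on the black hob; origin at the centre of its underside, x axis towards its long black handle, z up through the knob's axis. The valve breaks if the knob is driven against its slots or its stop with more than 30 N: keep under about 35 N down, and under 0.5 N m of twist when it is locked.
- pepper_mill: Bystander: dark wooden pepper mill, 54 mm across, 155 mm high; origin at the centre of its foot. Leave it within 30 mm of its place.
- oil_bottle: Bystander: green glass oil bottle, 64 mm across, 220 mm high; origin at the centre of its foot. Leave it within 30 mm of its place.
- salt_pot: Bystander: white salt pot with a wooden lid, 82 mm across, 76 mm high; origin at the centre of its foot. Leave it within 30 mm of its place.

How it is judged:
By the outcome, as a careful person would: the job done as asked, in the order asked, and still so for the second after the job is handed in, with the robot touching nothing.
It also fails if it takes over 67 s, if anything falls off the work surface, if the arm or the gripper's body presses on something with over 40 N, if the wrist force passes 120 N, or if a joint passes its speed limit or range.

ROBOT

A 6-joint arm with a two-finger parallel gripper is mounted at the origin on the work surface. World frame = base frame: x ahead of the robot, y to its left, z up, the work surface at z = 0. Lengths are in mm, angles in degrees, forces in N, time in s.
With the tool pointing down it reaches from about 300 to 850 mm from the base axis. Payload 4.2 kg.
Tool frame: the origin (TCP) lies on the centre line of the jaws, within the pads' length; the fingertips stand 11 mm ahead of it and the grasp point (between the pads) lies 8 mm behind it; z points along the fingers, y is the line along which they close (so a half turn about z gives the same grasp; the last joint's range is limited). The gripper opens to 91 mm and grips with 3 to 60 N. Pads are 32 mm wide; open, the fingers measure 118 mm over their backs; the gripper's body (76 mm by 178 mm) begins 60 mm behind the grasp point.
Start: joints at [68.01, 18.312, 89.639, -0, 72.044, -1.146], TCP at [204.604, 537.382, 224.976] pointing down, gripper open.
Joint ranges: [-177.97, 177.97], [-48.28, 115.42], [12.27, 149.76], [-77.06, 257.06], [2.81, 150.46], [-146.56, 146.56]. Speed limits (degrees/s): [147.25, 147.25, 180, 180, 180, 180].

INTERFACE

Orientations are given as [roll, pitch, yaw] about the fixed x, y, z axes, in that order (R = Rz(yaw) Ry(pitch) Rx(roll)).
In Python, from workcell import env, grab_frame, camera_model, models gives the robot as it stands.
- The arm moves only by the shell command python3 -m crank 'ROWS' [FORCE]. ROWS is text: rows parted by semicolons, each of 7 numbers parted by spaces: the closure, from -1 (fully open) to 1 (shut), so that 0 is half open, then the shift along the tool's x, y, z in mm, then the turn, a rotation vector about the tool's x, y, z in degrees. A call has 1 to 10 rows; each row shifts and turns the commanded pose from where the row before left it, along the tool's axes as they then stand; what a row does not reach is not made up. A row lasts 1/8 s, in which the tool goes at most 62.5 mm and 10.7 degrees, less where a joint would pass 70% of its speed; a pose out of reach is approached as far as the arm can. A call is refused whole if a number of a shift passes 62.5 or a number of a turn 10.7, either way. A call with a gripper value outside its range is refused whole. The fingers move at their own pace and stop on an object; FORCE is the grip in N (left out, the last holds). Time passes only in rows, so rows that do not move let the fingers close. It gives the time, the measured TCP pose, the force, the opening and the grip force at its end, in the units of the state.
- env.state(): the state, without advancing time (a new reading comes with each control period).
- grab_frame(name): name is "scene" or "top"; returns the picture (384x512x3 uint8, blue, green, red); there is no depth.
- camera_model(name): a dict with "K" (3x3 intrinsics, pixels), "k1" (the pictures are not rectified: a ray, as slopes to the right and down, at radius r is drawn at 1 + k1 r^2 times it, then the intrinsics apply), "R" (3x3) and "t" (3): a world point X has camera coordinates R X + t. Camera axes: x right, y down, z forward; pixel columns grow to the right and rows downward; lengths in mm; the calibration is good to about 2 mm. A picture is of the moment at which its call begins. camera_model takes no time and is no camera call.
- env.job_done(): hands the job in; it is judged then, once.
Trained networks look in the newest picture that a camera, given by its name, has taken for a name from the list of things; names that differ only in an ending like _2 or _b are one class to them, and where a whole thing is asked for, a point or a joint stands for the part that bears it (a point fixed in the world has none). Each returns a list of dicts, best first, with "p" (0 to 1); they miss things now and then, are a little off and sometimes report something else, mostly with a low value. They report only what shows in the picture. A call takes as long as a camera call.
- models.search_frame(name, camera): "point" ([x, y, z] in mm, in world coordinates, good to about 4 mm: the middle of the surface that is visible of it).
The state is a dict: "time_s": time; "qpos": joint angles; "qvel": joint speeds; "effort": joint torques, N m; "ee_pos": TCP position; "ee_rot": TCP orientation; "force": force on the tool from outside, world axes, zero at the start; "torque": the same for the moment, N m; "gripper_width": finger opening in mm; "gripper_force": force on a finger pad.
Only numpy, scipy, OpenCV 4.12 (cv2) and the standard library are available. Lean on these libraries where they do the work, as an engineer would, in place of code of your own. Each camera call takes 0.05 s, during which the arm holds its last target. There are 200 camera calls.

## Working session

There is one attempt and no reset: what is moved stays moved. The work goes in short steps, Python scripts to look and compute and a shell command to move; the robot and the scene stay as the last step left them, time stands still between calls to the robot, and variables do not carry over. Pictures are saved under pics/ and viewed, at most 10 in all, crops included, and the job is handed in when it is done.

```bash
mkdir -p pics; ls; python3 - <<'E'
from workcell import env, grab_frame, camera_model, models
import cv2
for c in("scene","top"):
    cv2.imwrite(f"pics/{c}0.png",grab_frame(c))
    for n in("valve_grip","valve_nose","mark_two_dots","mark_steam","cooker","pepper_mill","oil_bottle","salt_pot"):
        print(c,n,[( [round(v,1) for v in d["point"]],round(d["p"],2)) for d in models.search_frame(n,c)][:2])
s=env.state();print(s)
E
```

```text
pics
scene valve_grip [([512.4, -24.1, 167.3], 0.71)]
scene valve_nose [([514.2, -28.0, 175.0], 0.47)]
scene mark_two_dots [([532.4, 5.5, 148.8], 0.71)]
scene mark_steam [([524.2, 13.5, 147.3], 0.84)]
scene cooker [([528.9, 4.1, 149.9], 0.66)]
scene pepper_mill [([529.7, -466.8, 94.5], 0.53), ([531.4, 8.0, 150.6], 0.25)]
scene oil_bottle [([443.8, 456.3, 139.6], 0.57)]
scene salt_pot [([679.1, 489.6, 59.1], 0.75)]
top valve_grip [([507.9, -30.1, 172.4], 0.86), ([426.0, 435.0, 140.3], 0.46)]
top valve_nose [([509.7, -26.6, 168.8], 0.71)]
top mark_two_dots [([510.7, -21.7, 143.5], 0.76)]
top mark_steam [([511.2, -23.4, 152.6], 0.55)]
top cooker [([512.2, -19.6, 146.4], 0.78)]
top pepper_mill [([515.2, -473.5, 104.1], 0.56)]
top oil_bottle [([428.0, 435.6, 140.5], 0.91)]
top salt_pot [([671.4, 482.2, 58.4], 0.93)]
{'time_s': 0.9, 'qpos': array([ 6.80117699e+01,  1.83107816e+01,  8.96384357e+01,  2.24185155e-03,
        7.20425825e+01, -1.14571117e+00]), 'qvel': array([ 0.00582303, -0.05622976, -0.05816287, -0.07056092,  0.02548405,
        0.02589208]), 'effort': array([ 1.97196468e-04, -4.12347794e+01, -2.32236314e+01,  7.28021306e-02,
        3.77858151e-02,  3.25149443e-06]), 'ee_pos': array([204.58145405, 537.40326403, 224.9909805 ]), 'ee_rot': array([ 1.79991759e+02, -1.96834864e-03,  1.59156790e+02]), 'force': array([-0.55828329,  0.33274526,  0.93751695]), 'torque': array([ 0.01007286, -0.03559598,  0.01775934]), 'gripper_force': 0.0, 'gripper_width': 91.3146567730683}
```

```bash
cat > h.py <<'E'
import numpy as np,cv2
from workcell import env, grab_frame, camera_model, models
def proj(c,X):
    m=camera_model(c);p=np.atleast_2d(X)@np.array(m["R"]).T+np.array(m["t"]);s=p[:,:2]/p[:,2:]
    s=s*(1+m["k1"]*(s**2).sum(1,keepdims=True));K=np.array(m["K"]);return s@K[:2,:2].T+K[:2,2]
def ray(c,uv,z):  # world point on plane z
    m=camera_model(c);K=np.array(m["K"]);d=(np.array(uv,float)-K[:2,2])/[K[0,0],K[1,1]];s=d.copy()
    for _ in range(30): s=d/(1+m["k1"]*(s@s))
    R=np.array(m["R"]);o=-R.T@np.array(m["t"]);v=R.T@np.append(s,1);return o+v*(z-o[2])/v[2]
E
python3 - <<'E'
from h import *
ims=[]
for c in("top","scene"):
    im=cv2.imread(f"pics/{c}0.png");u,v=proj(c,[512,-24,160])[0];print(c,u,v)
    u,v=int(u),int(v);h=50
    x0=max(u-h,0);y0=max(v-h,0);print(x0,y0)
    cv2.imwrite(f"pics/{c}crop.png",0*im) 
    ims.append(cv2.resize(im[y0:y0+100,x0:x0+100],(400,400),interpolation=cv2.INTER_CUBIC))
cv2.imwrite("pics/crops.png",np.hstack(ims))
a=np.vstack([np.hstack([cv2.imread("pics/top0.png"),cv2.imread("pics/scene0.png")])])
cv2.imwrite("pics/both.png",cv2.resize(a,(800,300)))
E
```

```text
top 267.87016913976504 208.37589791544525
217 158
scene 262.3472597518025 183.83227116361883
212 133
```

View pics/crops.png

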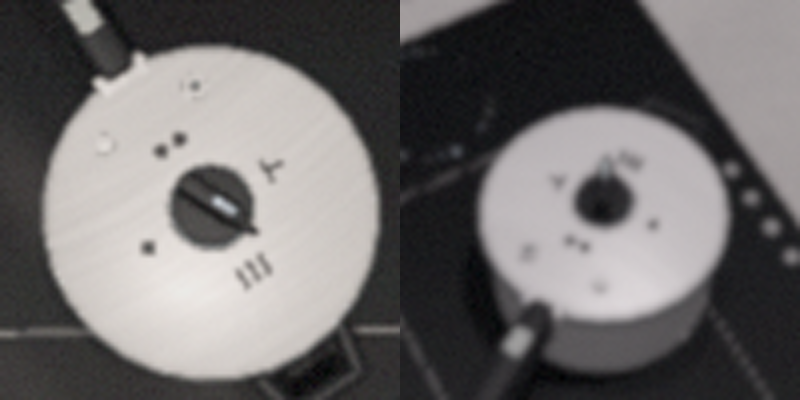

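View pics/both.png

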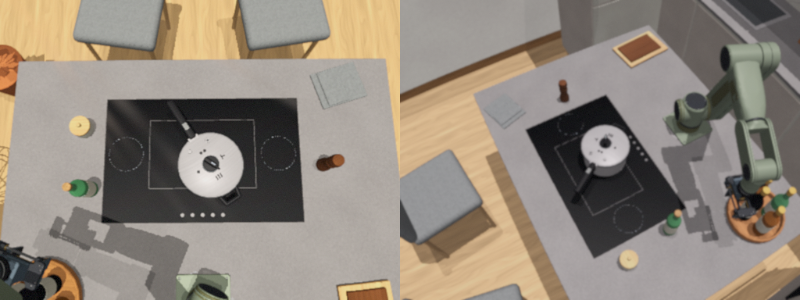

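The top crop shows the two dots at (170,145), the one dot at (148,247), the bars at (254,271), T at (271,168) and the nose tip at (257,233). So the nose lies between the bars and T, and the short way goes via T.

```bash
python3 - <<'E'
from h import *
f=lambda x,y:(217+(x+.5)/4-.5,158+(y+.5)/4-.5)
P={k:ray("top",f(*v),150) for k,v in dict(two=(170.5,145),one=(148,247),steam=(254,271),T=(271,168)).items()}
c=(P["two"]+P["one"]+P["steam"]+P["T"])/4
for k,p in P.items():d=(p-c)[:2];print(k,p.round(1),np.hypot(*d).round(1),np.degrees(np.arctan2(d[1],d[0])).round(1))
n=ray("top",f(258,234),174);d=(n-c)[:2];print("c",c,"nose",n,np.hypot(*d),np.degrees(np.arctan2(d[1],d[0])))
for ends in [((184,186),(258,234))]:
    a=ray("top",f(*ends[0]),180);b=ray("top",f(*ends[1]),174);print(a,np.degrees(np.arctan2(*(b-a)[[1,0]])))
# scene check
g=lambda x,y:(212+(x+.5)/4-.5,133+(y+.5)/4-.5)
Q={k:ray("scene",g(*v),150) for k,v in dict(two=(178,243),one=(253,224),steam=(230,160),T=(158,182)).items()}
print({k:v.round(1) for k,v in Q.items()},sum(Q.values())/4)
print("outline lid")
for c_,im0,ff in(("top",None,f),):
    pts=[ff(43,210),ff(379,210),ff(210,45),ff(205,380)];print([ray("top",p,150).round(1) for p in pts])
E
```

```text
two [ 5.543e+02 -5.000e-01  1.500e+02] 52.1 32.2
one [482.8  15.5 150. ] 51.6 122.0
steam [465.9 -57.6 150. ] 53.1 -146.5
T [537.6 -70.5 150. ] 50.4 -57.0
c [510.15798992 -28.29897625 150.        ] nose [488.8794317  -59.28574604 174.        ] 37.5893195093733 -124.47731511294296
[521.08640516  -9.42655461 180.        ] -122.8607863745343
{'two': array([549.6,  -4. , 150. ]), 'one': array([477.9,  11.8, 150. ]), 'steam': array([461.5, -60.8, 150. ]), 'T': array([533.9, -72.1, 150. ])} [505.76379842 -31.264564   150.        ]
outline lid
[array([509. ,  88.3, 150. ]), array([ 507.7, -144.9,  150. ]), array([625.9, -28.9, 150. ]), array([391.7, -23.1, 150. ])]
```

```bash
python3 -m crank '-0.5 0 0 -45 0 0 0;-0.5 0 0 -45 0 0 0;-0.5 -40 -35 0 0 0 0;-0.5 -40 -35 0 0 0 0;-0.5 -40 -35 0 0 0 0;-0.5 -40 -35 0 0 0 0;-0.5 -40 -35 0 0 0 0;-0.5 -40 -35 0 0 0 0;-0.5 -40 -35 0 0 0 0;-0.5 -40 -35 0 0 0 0'
python3 -m crank '-0.5 -40 -35 0 0 0 0;-0.5 -40 -35 0 0 0 0;-0.5 -40 -35 0 0 0 0;-0.5 -40 -35 0 0 0 0;-0.5 0 0 0 0 0 10.5;-0.5 0 0 0 0 0 10.5;-0.5 0 0 0 0 0 10.5;-0.5 0 0 0 0 0 10.5;-0.5 0 0 0 0 0 10.5;-0.5 0 0 0 0 0 10.5'
python3 -m crank '-0.5 0 0 0 0 0 10.5;-0.5 0 0 0 0 0 10.5;-0.5 0 0 0 0 0 10.5;-0.5 0 0 0 0 0 8;-0.5 0 0 0 0 0 0;-0.5 0 0 0 0 0 0'
python3 -c "
from h import *
s=env.state();print(s['qpos'].round(1),s['ee_pos'].round(1),s['ee_rot'].round(1),s['force'])"
```

```text
time_s: 2.15
ee_pos: [404.6, 160.2, 315.2]
ee_rot: [180.0, 0.0, 159.2]
force: [0.6, 0.2, 0.1]
gripper_width: 68.3
gripper_force: 0.0
time_s: 3.4
ee_pos: [503.7, -25.9, 315.0]
ee_rot: [180.0, -0.0, 95.8]
force: [-0.3, -0.9, -0.8]
gripper_width: 68.3
gripper_force: 0.0
time_s: 4.15
ee_pos: [503.7, -26.0, 315.0]
ee_rot: [180.0, -0.0, 56.8]
force: [0.7, -0.1, -0.4]
gripper_width: 68.3
gripper_force: 0.0
[-4.3  9.3 89.   0.  81.7 29. ] [503.7 -26.  315. ] [180.   -0.   56.8] [ 0.70411292 -0.11269951 -0.37290764]
```

```bash
python3 -m crank '-0.3 -1 5.5 0 0 0 0;-0.3 0 0 40 0 0 0;-0.3 0 0 40 0 0 0;-0.3 0 0 30 0 0 0;-0.3 0 0 10 0 0 0;-0.3 0 0 0 0 0 0;-0.3 0 0 0 0 0 0'
python3 - <<'E'
from h import *
ims=[]
for c in("top","scene"):
    im=grab_frame(c);u,v=map(int,proj(c,[508,-30,180])[0]);ims.append(cv2.resize(im[v-50:v+50,u-50:u+50],(400,400),interpolation=cv2.INTER_CUBIC))
cv2.imwrite("pics/near.png",np.hstack(ims))
s=env.state();print(s['force'],s['torque'])
E
```

```text
time_s: 5.03
ee_pos: [508.8, -29.9, 196.3]
ee_rot: [179.9, -0.1, 56.7]
force: [-0.4, -0.6, 0.6]
gripper_width: 59.2
gripper_force: 0.0
[-0.5110741   0.15002344  0.15419137] [-0.05802541  0.05676721  0.02356785]
```

View pics/near.png

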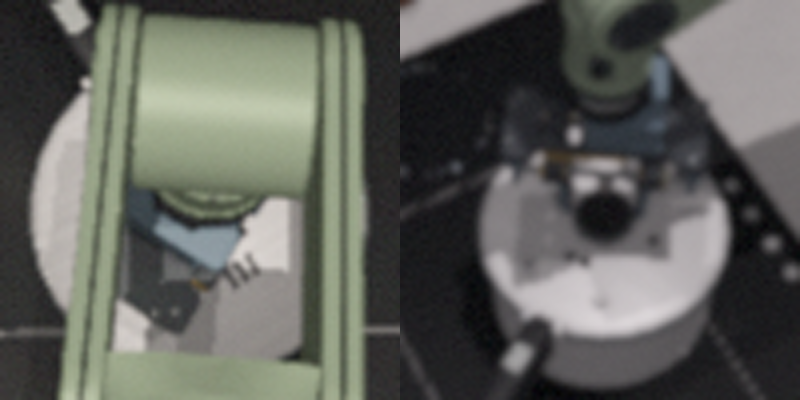

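The scene crop shows the knob at (603,213), between the two fingers. The arm hides the knob in the top view. Next I close gently.

```bash
python3 -m crank '0.5 0 0 4 0 0 0;1 0 0 0 0 0 0;1 0 0 0 0 0 0;1 0 0 0 0 0 0;1 0 0 0 0 0 0;1 0 0 0 0 0 0' 5
python3 -c "
from h import *
s=env.state();print(s['force'],s['torque'])"
```

```text
time_s: 5.88
ee_pos: [508.3, -30.1, 191.1]
ee_rot: [179.9, -0.0, 56.7]
force: [2.2, -1.0, -0.3]
gripper_width: 14.1
gripper_force: 5.0
[ 2.18124564 -0.98005664 -0.25909991] [-0.34237585 -0.19335613 -0.12339064]
```

```bash
python3 -m crank '0.5 0 0.5 4 0 0 0;0.5 0 0 2 0 0 0;0.5 0 0 1 0 0 0;0.5 0 0 1 0 0 0;0.5 0 0 0 0 0 0'
python3 -m crank '0.5 0 0 1 0 0 0;0.5 0 0 0 0 0 0'
python3 -m crank '0.5 0 0 1 0 0 0;0.5 0 0 0 0 0 0'
```

```text
time_s: 6.5
ee_pos: [508.1, -30.1, 182.9]
ee_rot: [-180.0, 0.0, 56.7]
force: [-0.4, -0.1, -0.5]
gripper_width: 23.1
gripper_force: 0.0
time_s: 6.75
ee_pos: [508.2, -30.0, 181.9]
ee_rot: [-180.0, -0.0, 56.7]
force: [0.1, -0.1, 0.8]
gripper_width: 22.6
gripper_force: 0.0
time_s: 7.0
ee_pos: [508.3, -30.0, 181.3]
ee_rot: [180.0, -0.0, 56.7]
force: [-0.9, 0.0, 2.9]
gripper_width: 22.9
gripper_force: 1.4
```

```bash
for i in 1 2 3; do :; done; python3 -m crank '0.5 0 0 1 0 0 0;0.5 0 0 0 0 0 0'
python3 -m crank '0.5 0 0 1 0 0 0;0.5 0 0 0 0 0 0'
python3 -m crank '0.5 0 0 1 0 0 0;0.5 0 0 0 0 0 0'
```

```text
time_s: 7.25
ee_pos: [508.4, -29.9, 180.9]
ee_rot: [180.0, -0.0, 56.7]
force: [-1.4, 0.8, 7.7]
gripper_width: 22.6
gripper_force: 3.5
time_s: 7.5
ee_pos: [508.4, -29.9, 180.2]
ee_rot: [180.0, -0.1, 56.7]
force: [-2.9, 0.7, 8.9]
gripper_width: 22.9
gripper_force: 4.7
time_s: 7.75
ee_pos: [508.4, -29.9, 179.4]
ee_rot: [179.9, -0.1, 56.7]
force: [-2.6, 0.4, 9.5]
gripper_width: 22.6
gripper_force: 5.0
```

```bash
python3 -m crank '0.5 0 0 1.5 0 0 0;0.5 0 0 1.5 0 0 0;0.5 0 0 0 0 0 0'
python3 -m crank '0.5 0 0 1.5 0 0 0;0.5 0 0 0 0 0 0;1 0 0 0 0 0 0;1 0 0 0 0 0 0;1 0 0 0 0 0 0' 12
python3 -c "
from h import *
s=env.state();print(s['force'],s['torque'])"
```

```text
time_s: 8.12
ee_pos: [508.4, -30.0, 177.7]
ee_rot: [179.9, -0.1, 56.7]
force: [-4.6, 1.9, 17.6]
gripper_width: 22.9
gripper_force: 8.8
time_s: 8.75
ee_pos: [508.9, -29.7, 177.7]
ee_rot: [179.8, -0.2, 56.6]
force: [-6.1, 2.1, 25.1]
gripper_width: 14.0
gripper_force: 21.6
[-6.05745358  2.11053565 25.0955459 ] [ 0.3338313   1.51716929 -0.01973462]
```

```bash
python3 -m crank '1 0 0 -1 0 0 0;1 0 0 -0.5 0 0 0'
python3 -c "
from h import *
A=[]
for d in[140,145,150,155,160,165]:
    P=dict(two=(170.5,145),one=(148,247),steam=(254,271),T=(271,168));Q=dict(two=(178,243),one=(253,224),steam=(230,160),T=(158,182))
    e=[ray('top',(217+(P[k][0]+.5)/4-.5,158+(P[k][1]+.5)/4-.5),d)-ray('scene',(212+(Q[k][0]+.5)/4-.5,133+(Q[k][1]+.5)/4-.5),d) for k in P]
    print(d,np.mean(e,0).round(1))
s=env.state();print(s['force'],s['torque'],s['ee_pos'])"
```

```text
time_s: 9.0
ee_pos: [508.9, -29.7, 177.7]
ee_rot: [179.9, -0.1, 56.6]
force: [-4.4, 1.8, 14.1]
gripper_width: 14.3
gripper_force: 19.2
140 [8.8 8.  0. ]
145 [ 6.6  5.5 -0. ]
150 [4.4 3.  0. ]
155 [2.2 0.5 0. ]
160 [ 0. -2.  0.]
165 [-2.2 -4.5  0. ]
[-4.42113439  1.77949193 14.07482993] [ 0.29016818  0.77826199 -0.06481851] [508.85681729 -29.66072929 177.73087695]
```

```bash
python3 -m crank '1 0 0 0 0 0 -1;1 0 0 0 0 0 -1;1 0 0 0 0 0 0'
python3 -c "
from h import *
s=env.state();print(s['force'],s['torque'],s['ee_pos'],s['ee_rot'])"
```

```text
time_s: 9.38
ee_pos: [508.9, -29.7, 177.7]
ee_rot: [179.9, -0.1, 58.6]
force: [-4.4, 2.4, 16.5]
gripper_width: 14.0
gripper_force: 19.7
[-4.44152154  2.36049658 16.45371258] [0.30194952 0.94270358 0.06860953] [508.85137634 -29.68091889 177.71875768] [ 1.79866572e+02 -1.32070623e-01  5.86499176e+01]
```

```bash
python3 -m crank '1 0 -0.5 -0.5 0 0 -4;1 0 0 0 0 0 -8;1 0 0 0 0 0 -8;1 0 0 0 0 0 0'
python3 -c "
from h import *
s=env.state();print(s['force'],s['torque'],s['ee_pos'],s['ee_rot'])"
```

```text
time_s: 9.88
ee_pos: [508.7, -29.6, 177.8]
ee_rot: [179.8, -0.1, 78.7]
force: [-1.7, -0.2, 13.2]
gripper_width: 14.0
gripper_force: 20.1
[-1.73563904 -0.20589386 13.15094723] [0.21593685 0.64688332 0.00230209] [508.71211543 -29.5963973  177.76504003] [ 1.79806872e+02 -6.07319169e-02  7.86979743e+01]
```

Turning freely with low side force. Next I carry on past the T slot, pressed.

```bash
python3 -m crank '1 0 0 -0.2 0 0 -8;1 0 0 0 0 0 -8;1 0 0 0 0 0 -8;1 0 0 0 0 0 -8;1 0 0 0 0 0 0'
python3 -c "
from h import *
s=env.state();print(s['force'],s['torque'],s['ee_pos'],s['ee_rot'])"
```

```text
time_s: 10.5
ee_pos: [508.6, -29.6, 177.8]
ee_rot: [179.8, 0.0, 110.7]
force: [-2.3, 0.7, 12.2]
gripper_width: 13.8
gripper_force: 19.5
[-2.26695302  0.7078494  12.20066786] [0.22908229 0.58059239 0.05780818] [508.58566073 -29.60982264 177.80400184] [1.79823891e+02 4.55434115e-02 1.10698154e+02]
```

```bash
python3 -m crank '1 0 0 0 0 0 -8;1 0 0 0 0 0 -8;1 0 0 0 0 0 -8;1 0 0 0 0 0 -8;1 0 0 0 0 0 -8;1 0 0 0 0 0 -8;1 0 0 0 0 0 -8;1 0 0 0 0 0 -8;1 0 0 0 0 0 -8;1 0 0 0 0 0 0'
python3 -c "
from h import *
s=env.state();print(s['force'],s['torque'],s['ee_pos'],s['ee_rot'],s['qpos'])"
```

```text
time_s: 11.75
ee_pos: [508.4, -29.8, 177.8]
ee_rot: [-180.0, 0.2, -177.3]
force: [-2.5, -0.1, 13.1]
gripper_width: 13.8
gripper_force: 19.3
[-2.49042437 -0.05006993 13.116275  ] [0.15493346 0.72309421 0.05011711] [508.38429682 -29.82993553 177.78238151] [-1.79983803e+02  1.52039012e-01 -1.77294107e+02] [-4.65416524e+00  1.44491644e+01  1.02418928e+02  3.83124534e-03
  6.29790465e+01 -9.73617730e+01]
```

```bash
python3 -m crank '0.5 0 0 0 0 0 0;0.5 0 0 -4 0 0 0;0.5 0 0 -5 0 0 0;1 0 0 0 0 0 -3;1 0 0 0 0 0 0;1 0 0 0 0 0 0;1 0 0 0 0 0 0' 5
python3 -c "
from h import *
s=env.state();print(s['force'],s['torque'],s['ee_pos'],s['ee_rot'])"
python3 -m crank '1 0 0 0 0 0 -1;1 0 0 0 0 0 -1;1 0 0 0 0 0 0;1 0 0 0 0 0 0'
python3 -c "
from h import *
s=env.state();print(s['force'],s['torque'],s['ee_pos'],s['ee_rot'])"
```

```text
time_s: 12.62
ee_pos: [507.7, -29.9, 184.5]
ee_rot: [-180.0, -0.0, -174.4]
force: [-0.3, -1.0, 2.2]
gripper_width: 14.0
gripper_force: 5.0
[-0.32451293 -0.96199155  2.19777357] [-0.08582619  0.05079493  0.00231294] [507.74240912 -29.88932068 184.53243275] [-1.79993509e+02 -1.32576924e-02 -1.74358386e+02]
time_s: 13.12
ee_pos: [507.7, -29.9, 184.6]
ee_rot: [-180.0, -0.0, -172.3]
force: [-0.6, -1.2, 0.3]
gripper_width: 13.6
gripper_force: 5.0
[-0.57462256 -1.16467821  0.28251498] [-0.22969381  0.00067571 -0.02320579] [507.74375905 -29.90478777 184.58270009] [-1.79991484e+02 -6.73254310e-03 -1.72339996e+02]
```

```bash
cat > r.py <<'E'
from h import *
s=env.state();print('T',s['torque'].round(3),'yaw',(s['ee_rot'][2]%360).round(2))
E
python3 -m crank '1 0 0 -3 0 0 0;1 0 0 0 0 0 -1;1 0 0 0 0 0 -1;1 0 0 0 0 0 -1;1 0 0 0 0 0 0'; python3 r.py
for k in 1; do python3 -m crank '1 0 0 0 0 0 -1;1 0 0 0 0 0 -1;1 0 0 0 0 0 -1;1 0 0 0 0 0 0'; python3 r.py; done
python3 -m crank '1 0 0 0 0 0 -1;1 0 0 0 0 0 -1;1 0 0 0 0 0 -1;1 0 0 0 0 0 0'; python3 r.py
```

```text
time_s: 13.75
ee_pos: [507.3, -29.9, 187.3]
ee_rot: [180.0, -0.1, -169.3]
force: [-0.2, -3.2, -5.4]
gripper_width: 15.1
gripper_force: 5.1
T [-0.451  0.095 -0.132] yaw 190.66
time_s: 14.25
ee_pos: [507.8, -29.9, 187.8]
ee_rot: [-180.0, 0.0, -166.3]
force: [-1.3, -3.2, -4.9]
gripper_width: 14.2
gripper_force: 5.0
T [-0.473  0.186  0.162] yaw 193.71
time_s: 14.75
ee_pos: [507.9, -29.9, 187.8]
ee_rot: [-180.0, 0.0, -163.3]
force: [-0.7, -3.9, -3.6]
gripper_width: 14.0
gripper_force: 5.0
T [-0.626  0.267 -0.153] yaw 196.67
```

```bash
python3 -m crank '1 0 -0.7 0 0 0 -1;1 0 0 0 0 0 -1;1 0 0 0 0 0 -1;1 0 0 0 0 0 0'; python3 r.py
python3 -m crank '1 0 0 0 0 0 -1;1 0 0 0 0 0 -1;1 0 0 0 0 0 -1;1 0 0 0 0 0 0'; python3 r.py
```

```text
time_s: 15.25
ee_pos: [508.0, -30.1, 187.7]
ee_rot: [180.0, 0.0, -160.3]
force: [-2.8, -0.1, -1.8]
gripper_width: 13.7
gripper_force: 5.0
T [0.003 0.418 0.089] yaw 199.68
time_s: 15.75
ee_pos: [508.0, -30.2, 187.7]
ee_rot: [180.0, 0.0, -157.3]
force: [-2.2, 2.1, -0.8]
gripper_width: 14.1
gripper_force: 5.0
T [0.374 0.389 0.035] yaw 202.67
```

```bash
python3 -m crank '1 0 0.3 0 0 0 -1;1 0 0 0 0 0 -1;1 0 0 0 0 0 -1;1 0 0 0 0 0 0'; python3 r.py
python3 -m crank '1 0 0 0 0 0 -1;1 0 0 0 0 0 -1;1 0 0 0 0 0 -1;1 0 0 0 0 0 0'; python3 r.py
```

```text
time_s: 16.25
ee_pos: [508.0, -30.2, 187.7]
ee_rot: [-180.0, 0.0, -154.3]
force: [-2.2, 0.8, -0.8]
gripper_width: 13.7
gripper_force: 5.0
T [0.267 0.327 0.058] yaw 205.68
time_s: 16.75
ee_pos: [508.0, -30.2, 187.7]
ee_rot: [-180.0, 0.0, -151.3]
force: [-0.7, 0.2, -0.1]
gripper_width: 14.1
gripper_force: 5.0
T [0.195 0.311 0.094] yaw 208.68
```

```bash
python3 -m crank '1 0 0 0 0 0 -2;1 0 0 0 0 0 -2;1 0 0 0 0 0 -1;1 0 0 0 0 0 -1;1 0 0 0 0 0 0'; python3 r.py
python3 -m crank '1 0 0 0 0 0 -1;1 0 0 0 0 0 -1;1 0 0 0 0 0 -1;1 0 0 0 0 0 0'; python3 r.py
python3 -m crank '1 0 0 0 0 0 -1;1 0 0 0 0 0 -1;1 0 0 0 0 0 -1;1 0 0 0 0 0 0'; python3 r.py
```

```text
time_s: 17.38
ee_pos: [508.0, -30.2, 187.7]
ee_rot: [-180.0, 0.0, -145.3]
force: [-1.0, -0.7, -0.9]
gripper_width: 14.1
gripper_force: 5.0
T [0.076 0.179 0.073] yaw 214.68
time_s: 17.88
ee_pos: [508.0, -30.3, 187.7]
ee_rot: [-180.0, 0.0, -142.3]
force: [0.1, -0.0, -0.4]
gripper_width: 14.1
gripper_force: 5.0
T [-0.076  0.062 -0.002] yaw 217.68
time_s: 18.38
ee_pos: [508.0, -30.3, 187.8]
ee_rot: [-180.0, 0.0, -139.3]
force: [-0.6, -2.5, 0.1]
gripper_width: 13.8
gripper_force: 5.0
T [-0.202  0.002 -0.026] yaw 220.67
```

```bash
python3 -m crank '1 0 -0.3 0 0 0 -1;1 0 0 0 0 0 -1;1 0 0 0 0 0 -1;1 0 0 0 0 0 0'; python3 r.py
python3 -m crank '1 0 0 0 0 0 -1;1 0 0 0 0 0 -1;1 0 0 0 0 0 -1;1 0 0 0 0 0 0'; python3 r.py
```

```text
time_s: 18.88
ee_pos: [508.0, -30.4, 187.8]
ee_rot: [-180.0, 0.0, -136.3]
force: [-1.0, -1.3, 3.2]
gripper_width: 13.8
gripper_force: 5.0
T [-0.101  0.129  0.052] yaw 223.69
time_s: 19.38
ee_pos: [508.2, -30.3, 188.0]
ee_rot: [-180.0, 0.0, -133.3]
force: [-2.0, -0.8, 5.8]
gripper_width: 14.2
gripper_force: 5.0
T [0.024 0.361 0.185] yaw 226.71
```

```bash
python3 -m crank '0.6 0 0 0 0 0 0;0.5 0 0 0 0 0 0;0.5 0 0 0 0 0 0'; python3 r.py
python3 -m crank '0.5 0 0 1 0 0 0;0.5 0 0 1 0 0 0;0.5 0 0 0.5 0 0 0;0.5 0 0 0 0 0 0'
```

```text
time_s: 19.75
ee_pos: [507.9, -30.3, 187.3]
ee_rot: [180.0, -0.0, -133.3]
force: [0.1, 0.5, -1.0]
gripper_width: 22.7
gripper_force: 0.0
T [0.048 0.035 0.035] yaw 226.66
time_s: 20.25
ee_pos: [508.1, -30.4, 185.7]
ee_rot: [-180.0, 0.0, -133.3]
force: [-2.4, 1.2, 5.5]
gripper_width: 22.7
gripper_force: 2.6
```

```bash
python3 -m crank '0 0 0 -5 0 0 0;-0.3 0 0 -25 0 0 0;-0.5 0 0 -50 0 0 0;-0.5 0 0 -50 0 0 0;-0.5 -50 -20 -30 0 0 0;-0.5 -50 -20 0 0 0 0;-0.5 -50 -20 0 0 0 0;-0.5 -50 -20 0 0 0 0;-0.5 0 0 0 0 0 0;-0.5 0 0 0 0 0 0'
python3 - <<'E'
from h import *
ims=[]
for c in("top","scene"):
    im=grab_frame(c);u,v=map(int,proj(c,[508,-30,160])[0]);ims.append(cv2.resize(im[v-50:v+50,u-50:u+50],(400,400),interpolation=cv2.INTER_CUBIC))
cv2.imwrite("pics/end.png",np.hstack(ims));print(env.state()['ee_pos'],env.state()['qpos'])
E
```

```text
time_s: 21.5
ee_pos: [703.2, 60.0, 344.5]
ee_rot: [180.0, -0.1, -133.3]
force: [-0.7, -0.5, 0.9]
gripper_width: 68.2
gripper_force: 0.0
[702.62724061  59.51997401 346.11315691] [ 3.90947793e+00  2.90396028e+01  5.57087945e+01 -4.23244075e-03
  9.52116888e+01 -1.32711183e+02]
```

View pics/end.png

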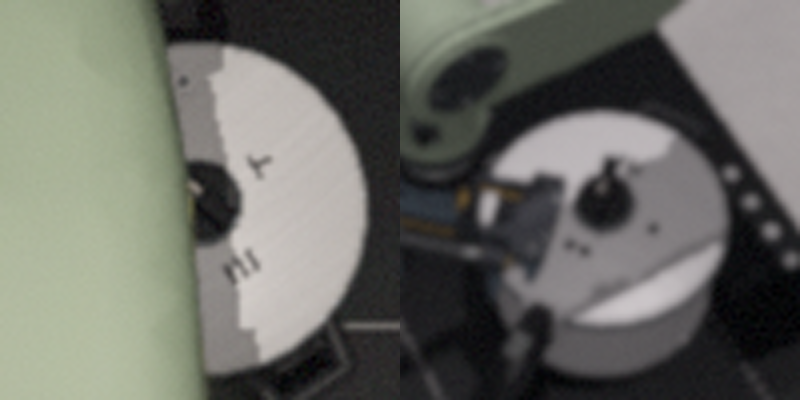

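The top view puts the white line at (195,187), on the two-dot side of the axis. The knob's disc now touches about 5 mm higher than between slots, so it is fully up and locked.

```bash
python3 -c "
from workcell import env
print(env.job_done())"
```

```text
the job is handed in; nothing more can be done
None
```

I turned the valve knob the short way, past the lift-off (T) mark, and it sprang up about 14° past the two-dot mark; a light touch found it about 5 mm higher than between slots, so it looks fully home. The job is handed in at about 22 s with the arm clear, and I saw no sign of the pepper mill, oil bottle or salt pot being touched, though I did not re-check them.

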